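# Fetch the hammer head from behind the containers

## Robot

A 6-joint arm with a two-finger parallel gripper is mounted at the origin on the work surface. World frame = base frame: x ahead of the robot, y to its left, z up, the work surface at z = 0. Lengths are in m, angles in degrees, forces in N, time in s.
With the tool pointing down it reaches from about 0.375 to 0.9 m from the base axis. Payload 3.1 kg.
Tool frame: the origin (TCP) lies at the very end of the fingers, on their centre line; the grasp point (between the pads) lies 19 mm behind it; z points along the fingers, y is the line along which they close (so a half turn about z gives the same grasp; the last joint's range is limited). The gripper opens to 87 mm and grips with 3 to 60 N. Pads are 19 mm wide; open, the fingers measure 117 mm over their backs; the gripper's body (75 mm by 190 mm) begins 51 mm behind the grasp point.
Start: joints at [-80.93, 30.224, 82.088, -0, 67.689, -10.227], TCP at [0.207, -0.59, 0.195] pointing down, gripper open.
Joint ranges: [-176.69, 176.69], [-43.24, 126.21], [12.49, 139.97], [-82, 262], [0, 151.66], [-163.58, 163.58]. Speed limits (degrees/s): [159.86, 159.86, 180, 180, 180, 180].

## Interface

Orientations are given as a 3x3 rotation matrix whose columns are the frame's x, y, z axes.
In Python, from rig import * gives the robot as it stands.
- The arm moves only by the tool jog_arm, never from a script. Its arguments are lists of equal length, an entry for each row: "delta_pos": the shift along the world's x, y, z in cm, a list of three; "turn": the turn about the world's z in degrees; "grip": the closure, from 0 (fully open) to 1 (shut). In form: {"delta_pos": [[x, y, z], ...], "turn": [turn, ...], "grip": [grip, ...]}. A call has 1 to 12 rows; each row is the pose to reach, as a shift and turn from the pose commanded when the call began; what a row does not reach only later rows make up. A row lasts 1/8 s, in which the tool goes at most 62.5 mm and 10.7 degrees, less where a joint would pass 70% of its speed; a pose out of reach is approached as far as the arm can. A call with a gripper value outside its range is refused whole. The fingers move at their own pace and stop on an object; the grip force is fixed at half the most. Time passes only in rows, so rows that repeat a pose let the fingers close. It gives the time, the measured TCP pose, the force, the opening and the grip force at its end, in the units of the state.
- read_state(): the state, without advancing time (a new reading comes with each control period).
- capture(name): name is "scene" or "top" or "wrist"; returns a dict with "color" (420x560x3 uint8, blue, green, red), "fovy" (degrees; the focal length in pixels is half the picture's height over the tangent of half this angle, whatever the lens; pixels are square), "cx", "cy" (the principal point, pixels), "camera_from_world" (4x4, takes a point from world to camera coordinates). Camera axes: x right, y up, looking along -z (the intrinsics and any distortion apply to the point x, -y, -z); pixel columns grow to the right and rows downward; lengths in m; the calibration is good to about 2 mm. A picture is of the moment at which its call begins. There is no depth.
- hand_in(): hands the job in; it is judged then, once.
The state is a dict: "time_s": time; "joint_positions": joint angles; "qvel": joint speeds; "tau": joint torques, N m; "position": TCP position; "tcp_rot": TCP orientation; "force": force on the tool from outside, world axes, zero at the start; "moment": the same for the moment, N m; "opening": opening from 0.0 (shut) to 1.0 (fully open); "grasp_force": force on a finger pad.
Only numpy, scipy, OpenCV 4.12 (cv2) and the standard library are available. Lean on these libraries where they do the work, as an engineer would, in place of code of your own. Each camera call takes 0.05 s, during which the arm holds its last target. There are 200 camera calls.

## Task

The steel hammer head lies in the blue tray behind three containers (a can, a jar and a bottle). Clear all three containers out of the tray and stand them on the black rubber mat, then set the hammer head down, same side up and flat, in the grey-walled pocket of the aluminium nest, and only then stand each container back in the tray on the very spot it came from. Keep the containers from toppling and leave the finished hammer, the tape roll and the carton alone.

Things in the scene. Friction and masses are not known exactly. Their poses are not given: they have to be found in the camera images.
- tray: Shallow blue tray fixed to the bench, 180 mm (x) by 210 mm (y); floor 5 mm, rim 16 mm above the bench. Origin: centre of its underside, z up, -x side roughly towards the robot. White ring outlines on its floor, 52 mm across, at x = -30 mm, y = -62, 0, +62 mm, mark the container places (one container on each, any order); the head starts behind them near x = +22 mm.
- mat: Black rubber mat fixed flat on the bench, 140 mm (x) by 220 mm (y), 4 mm thick: the side area, empty at the start, with room for the three containers side by side along its y. Origin: centre of its underside, on the bench; z up.
- nest: Aluminium plate 100 (x) by 180 mm (y), 8 mm thick, fixed to the bench; on it low grey plastic walls make a pocket 50 (x) by 152 mm (y) clear inside for the head, which lies along y, either way round. Pocket floor 8 mm, wall tops 18 mm above the bench; the long walls leave an 88 mm gap in the middle for fingers. Origin: centre of its underside, z up.
- head: Loose bare steel claw-hammer head, 0.45 kg, lying flat, 133 mm long along its y: round face 30 mm across ends at y = +66, split claw at y = -67 mm. Middle block 28 wide (x), 34 long (y), 32 mm high, dark eye on top: grip it there across x. Origin: centre of that block's underside, z up. It starts along the tray's y, some 15 mm from the containers.
- can: Loose closed plain steel can, an upright cylinder 48 mm across and 95 mm high, about 0.25 kg. Origin: centre of its underside; z up.
- jar: Loose closed white plastic jar, upright, 85 mm high: body 47 mm across up to 60 mm, ribbed straight screw lid 49 mm across from 60 to 85 mm, about 0.2 kg. Origin: centre of its underside; z up.
- bottle: Loose closed white plastic bottle, upright, 105 mm high: body 44 mm across up to 58 mm, then a sloping shoulder, and a straight grey cap 26 mm across from 72 to 105 mm, about 0.18 kg. Origin: centre of its underside; z up.
- hammer: Bystander: finished hammer with wooden handle, about 300 mm long (along its x), lying loose on the far side of the bench. Leave it alone. Origin: on the bench, at mid length.
- tape: Bystander: loose clear or whitish roll of packing tape lying flat, 96 mm across, 48 mm high. Leave it alone. Origin: centre of its underside.
- carton: Bystander: small loose closed cardboard carton, 70 x 100 x 60 mm. Leave it alone. Origin: centre of its underside.

How it is judged (in metres and radians):
On the way, in this order (a step that is already met when the one before it is completed fails the run):
1. all three containers stand released on the rubber mat, the hammer head still where it lay (within 30 mm) (x of can in the frame of mat between -0.07 and 0.07 m and y of can in the frame of mat between -0.11 and 0.11 m and z of can in the frame of mat between 0 and 0.009 m and angle between each of can, jar, bottle's own z axis and vertical below 0.1 rad and linear speed of each of can, jar, bottle below 0.03 m/s and contact force between each of can, jar, bottle and the fingers below 0.05 N and x of jar in the frame of mat between -0.07 and 0.07 m and y of jar in the frame of mat between -0.11 and 0.11 m and z of jar in the frame of mat between 0 and 0.009 m and x of bottle in the frame of mat between -0.07 and 0.07 m and y of bottle in the frame of mat between -0.11 and 0.11 m and z of bottle in the frame of mat between 0 and 0.009 m and distance of head from where it was at the start of the episode below 0.03 m), for 0.2 s.
2. the hammer head lies released and flat in the nest while the three containers still stand on the mat (x of head in the frame of nest between -0.014 and 0.014 m and y of head in the frame of nest between -0.016 and 0.016 m and z of head in the frame of nest between 0.004 and 0.012 m and angle between each of head, can, jar, bottle's own z axis and vertical below 0.1 rad and angle between the y axis of head and the y axis of nest, either way round below 0.2 rad and linear speed of each of head, can, jar, bottle below 0.03 m/s and contact force between head and the fingers below 0.05 N and x of can in the frame of mat between -0.07 and 0.07 m and y of can in the frame of mat between -0.11 and 0.11 m and z of can in the frame of mat between 0 and 0.009 m and x of jar in the frame of mat between -0.07 and 0.07 m and y of jar in the frame of mat between -0.11 and 0.11 m and z of jar in the frame of mat between 0 and 0.009 m and x of bottle in the frame of mat between -0.07 and 0.07 m and y of bottle in the frame of mat between -0.11 and 0.11 m and z of bottle in the frame of mat between 0 and 0.009 m), for 0.2 s.
At the end, for the whole second after the job is handed in: The hammer head lies flat in the pocket of the nest, along it (centre within 14 mm across and 16 mm along, within 0.2 rad), and the can, jar and bottle each stand upright in the tray within 15 mm of the spot where each stood at the start; all released and at rest (x of head in the frame of nest between -0.014 and 0.014 m and y of head in the frame of nest between -0.016 and 0.016 m and z of head in the frame of nest between 0.004 and 0.012 m and angle between each of head, can, jar, bottle's own z axis and vertical below 0.1 rad and angle between the y axis of head and the y axis of nest, either way round below 0.2 rad and linear speed of each of head, can, jar, bottle below 0.03 m/s and contact force between each of head, can, jar, bottle and the fingers below 0.05 N and distance of each of can, jar, bottle from where it was at the start of the episode below 0.015 m); the robot touches nothing.
It fails at once if a container topples (leans more than 0.6 rad) (angle between any of can, jar, bottle's own z axis and vertical above 0.6 rad).
It fails at once if a bystander (hammer, tape roll, carton) is moved more than 20 mm (distance of any of hammer, tape, carton from where it was at the start of the episode above 0.02 m).
It also fails if it takes over 152 s, if anything falls off the work surface, if the arm or the gripper's body presses on something with over 40 N, if the wrist force passes 120 N, or if a joint passes its speed limit or range.

## Working session

There is one attempt and no reset: what is moved stays moved. The work goes in short steps, Python scripts to look and compute and a tool call to move; the robot and the scene stay as the last step left them, time stands still between calls to the robot, and variables do not carry over. Pictures are saved under pics/ and viewed, at most 14 in all, crops included, and the job is handed in when it is done.

Besides the shell and the picture viewer there is one more tool, called after "Request:" in YAML: its name, and indented under it one key for each argument. jog_arm: Moves the arm, as the interface text tells. Its arguments: {"type":"object","properties":{"delta_pos":{"type":"array"},"turn":{"type":"array"},"grip":{"type":"array"}},"required":["delta_pos","turn","grip"]}

```bash
mkdir -p pics
cat > h.py <<'E'
from rig import *
import numpy as np, cv2
def snap(n,f=None):
    c=capture(n)
    if f: cv2.imwrite('pics/'+f,c['color'])
    return c
def ray(c,u,v,z):
    f=c['color'].shape[0]/2/np.tan(np.radians(c['fovy'])/2)
    T=np.array(c['camera_from_world']);R=T[:3,:3];o=-R.T@T[:3,3]
    d=R.T@np.array([(u-c['cx'])/f,-(v-c['cy'])/f,-1])
    return o+d*(z-o[2])/d[2]
def proj(c,p):
    f=c['color'].shape[0]/2/np.tan(np.radians(c['fovy'])/2)
    T=np.array(c['camera_from_world']);q=T[:3,:3]@np.array(p)+T[:3,3]
    return c['cx']+f*q[0]/-q[2],c['cy']-f*q[1]/-q[2]
E
python3 - <<'E'
from h import *
import pickle
s=read_state();print(s['time_s'],s['position'],s['opening'],s['tcp_rot'])
for n in('scene','top','wrist'):
    c=snap(n,n+'0.png');pickle.dump(c,open(n+'0.pkl','wb'))
    print(n,[k for k in c],c['fovy'],c['cx'],c['cy'],np.round(-np.array(c['camera_from_world'])[:3,:3].T@np.array(c['camera_from_world'])[:3,3],3))
E
```

```text
0.0 [ 0.20644375 -0.58909185  0.19445611] 0.993933260600604 [[ 9.43827014e-01  3.30439769e-01 -3.55875402e-04]
 [ 3.30439755e-01 -9.43824676e-01  2.13270430e-03]
 [ 3.68846331e-04 -2.13049931e-03 -9.99997662e-01]]
scene ['color', 'fovy', 'cx', 'cy', 'camera_from_world'] 45.49865911632183 276.88830450126443 206.89012323725893 [ 1.486 -0.292  0.933]
top ['color', 'fovy', 'cx', 'cy', 'camera_from_world'] 55.93764850387889 274.69963390970133 201.03705397953723 [ 0.464 -0.02   0.96 ]
wrist ['color', 'fovy', 'cx', 'cy', 'camera_from_world'] 68.340401615873 281.82461415738635 211.42444608368106 [ 0.281 -0.565  0.383]
```

View pics/top0.png

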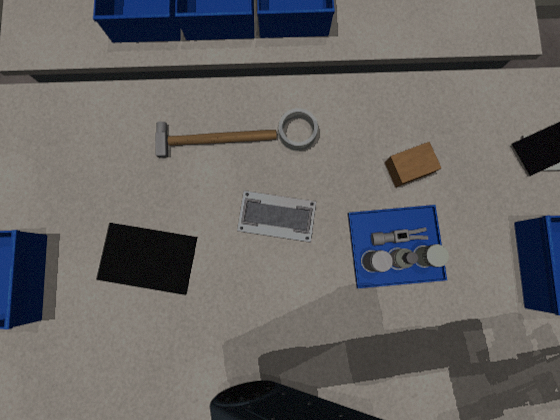

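View pics/scene0.png

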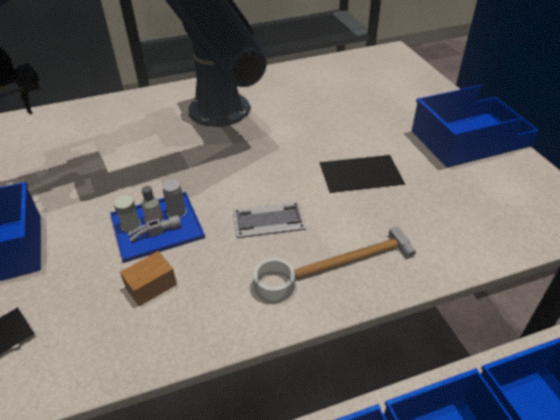

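```bash
cat > m.py <<'E'
from h import *
import pickle
c=pickle.load(open('top0.pkl','rb'));im=c['color'];hsv=cv2.cvtColor(im,cv2.COLOR_BGR2HSV)
def rect(mask,box,z,name):
    m=np.zeros(mask.shape,np.uint8);x0,y0,x1,y1=box;m[y0:y1,x0:x1]=mask[y0:y1,x0:x1]
    m=cv2.morphologyEx(m,cv2.MORPH_OPEN,np.ones((3,3)))
    p=cv2.convexHull(np.argwhere(m>0)[:,::-1].astype(np.int32))[:,0]
    w=np.array([ray(c,u,v,z)[:2] for u,v in p],np.float32)
    r=cv2.minAreaRect(w);print(name,np.round(r[0],4),np.round(r[1],4),r[2],np.round(cv2.boxPoints(r),3).tolist())
rect(((hsv[...,0]>105)&(hsv[...,0]<130)&(hsv[...,1]>150)).astype(np.uint8),(340,195,455,300),.016,'tray')
rect((im.max(2)<40).astype(np.uint8),(85,210,215,305),.004,'mat')
rect((im.min(2)>140).astype(np.uint8),(230,185,325,247),.008,'nest')
cv2.imwrite('pics/crop0.png',cv2.resize(im[190:305,230:460],None,fx=3.4,fy=3.4,interpolation=cv2.INTER_CUBIC))
E
python3 m.py
```

```text
tray [ 0.499  -0.2964] [0.177  0.2093] 3.6614363193511963 [[0.40400001406669617, -0.1979999989271164], [0.4169999957084656, -0.40700000524520874], [0.593999981880188, -0.39500001072883606], [0.5809999704360962, -0.1860000044107437]]
mat [0.486 0.299] [0.2181 0.1372] 79.10912322998047 [[0.39800000190734863, 0.20499999821186066], [0.5329999923706055, 0.17900000512599945], [0.5740000009536743, 0.3930000066757202], [0.4390000104904175, 0.4189999997615814]]Traceback (most recent call last):
  File "m.py", line 12, in <module>
    rect((im.min(2)>140).astype(np.uint8),(230,185,325,247),.008,'nest')
    ~~~~^^^^^^^^^^^^^^^^^^^^^^^^^^^^^^^^^^^^^^^^^^^^^^^^^^^^^^^^^^^^^^^^
  File "m.py", line 7, in rect
    p=cv2.convexHull(np.argwhere(m>0)[:,::-1].astype(np.int32))[:,0]
      ~~~~~~~~~~~~~~~~~~~~~~~~~~~~~~~~~~~~~~~~~~~~~~~~~~~~~~~~~^^^^^
TypeError: 'NoneType' object is not subscriptable
```

View pics/wrist0.png

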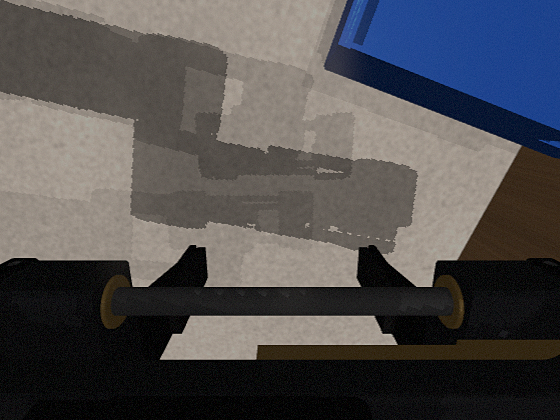

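```bash
sed -i 's/im.min(2)>140/(hsv[...,1]<25)\&(im.min(2)>60)/' m.py
sed -i "s/^rect((hsv.*\|^rect(((hsv\[...,1\].*/cv2.imwrite('pics\/crop0.png',cv2.resize(im[190:305,230:460],None,fx=3.4,fy=3.4,interpolation=cv2.INTER_CUBIC));print(im[213,245:310:6],im[193,230:330:8])\n&/" m.py; python3 m.py
```

```text
tray [ 0.499  -0.2964] [0.177  0.2093] 3.6614363193511963 [[0.40400001406669617, -0.1979999989271164], [0.4169999957084656, -0.40700000524520874], [0.593999981880188, -0.39500001072883606], [0.5809999704360962, -0.1860000044107437]]
mat [0.486 0.299] [0.2181 0.1372] 79.10912322998047 [[0.39800000190734863, 0.20499999821186066], [0.5329999923706055, 0.17900000512599945], [0.5740000009536743, 0.3930000066757202], [0.4390000104904175, 0.4189999997615814]]
[[66 66 67]
 [76 73 73]
 [82 79 79]
 [81 79 79]
 [79 74 75]
 [82 80 81]
 [72 68 70]
 [83 81 79]
 [77 74 74]
 [81 78 78]
 [82 79 78]] [[122 130 133]
 [116 124 130]
 [ 58  60  57]
 [143 142 139]
 [124 128 129]
 [116 122 131]
 [112 120 125]
 [116 120 127]
 [122 127 135]
 [119 128 132]
 [119 124 130]
 [123 130 135]
 [119 125 130]]
nest [ 0.5769 -0.0283] [0.2091 0.1026] 79.67716217041016 [[0.5080000162124634, -0.12200000137090683], [0.609000027179718, -0.14000000059604645], [0.6460000276565552, 0.06499999761581421], [0.5450000166893005, 0.08399999886751175]]
```

View pics/crop0.png

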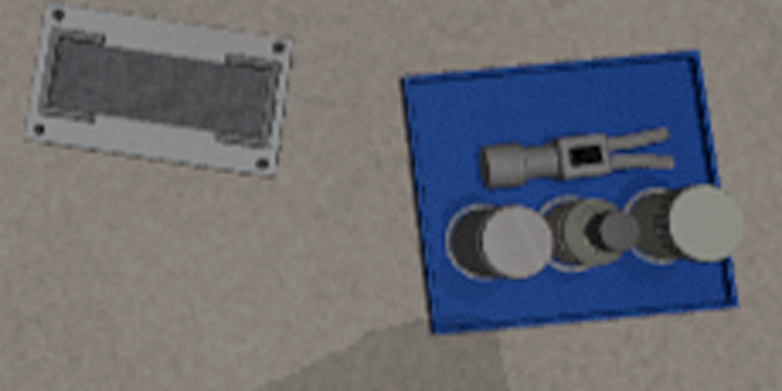

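```bash
cat > m2.py <<'E'
from h import *
import pickle
c=pickle.load(open('top0.pkl','rb'))
P=lambda a,b,z: ray(c,230+(a+.5)/3.4-.5,190+(b+.5)/3.4-.5,z)[:2]
n=[P(a,b,.008) for a,b in((50,5),(292,42),(275,178),(27,140))]
print('nest',np.mean(n,0),[np.linalg.norm(n[i]-n[i-1]) for i in range(4)])
d=(n[0]+n[3]-n[1]-n[2]);print('yaw',np.degrees(np.arctan2(-d[0],d[1])))
hh=[P(a,b,.008) for a,b in((58,15),(279,47),(262,163),(39,129))];print(np.mean(hh,0))
print('pocket ends',P(50,75,.008),P(275,110,.008))
for k,a,b,z in(('can',517,242,.095),('bottle',618,230,.105),('jar',706,224,.085),('eye',585,155,.032),('face',482,166,.015),('claw',672,148,.02)): print(k,P(a,b,z))
y=np.radians(3.66);R=np.array([[np.cos(y),-np.sin(y)],[np.sin(y),np.cos(y)]])
for q in(62,0,-62): print('ring',np.array([.499,-.2964])+R@[-.030,q/1000])
print('head',np.array([.499,-.2964])+R@[.022,0])
y=np.radians(-10.9);R=np.array([[np.cos(y),-np.sin(y)],[np.sin(y),np.cos(y)]])
for q in(70,0,-70): print('mat',np.array([.486,.299])+R@[0,q/1000])
E
python3 m2.py
```

```text
nest [ 0.57738309 -0.01570379] [np.float64(0.09844229003785972), np.float64(0.1757811710495146), np.float64(0.09784548756483201), np.float64(0.17734850224176957)]
yaw -10.313448377607298
[ 0.57926571 -0.01472895]
pocket ends [0.59078459 0.06302116] [ 0.56136231 -0.0964726 ]
can [ 0.46441669 -0.23927681]
bottle [ 0.47021612 -0.30029833]
jar [ 0.47270695 -0.36331846]
eye [ 0.52218713 -0.30574303]
face [ 0.51749079 -0.23875822]
claw [ 0.52618812 -0.37001201]
ring [ 0.46510338 -0.23644152]
ring [ 0.46906119 -0.29831507]
ring [ 0.473019   -0.36018861]
head [ 0.52095513 -0.29499562]
mat [0.49923668 0.36773711]
mat [0.486 0.299]
mat [0.47276332 0.23026289]
```

Request:
jog_arm:
  delta_pos:
    - [2.6, 3.5, 0.5]
    - [6.5, 8.8, 0.5]
    - [10.3, 14, 0.5]
    - [14.2, 19.3, 0.5]
    - [18, 24.6, 0.5]
    - [21.9, 29.8, 0.5]
    - [24.5, 33.4, 0.5]
    - [25.8, 35.1, 0.5]
    - [25.8, 35.1, 0.5]
    - [25.8, 35.1, 0.5]
  turn: [8, 18, 28, 38, 48, 58, 68, 74.4, 74.4, 74.4]
  grip: [0, 0, 0, 0, 0, 0, 0, 0, 0, 0]

```text
time_s: 1.4
position: [0.4641, -0.2395, 0.2003]
tcp_rot: [[-0.063, 0.998, -0.001], [0.998, 0.063, -0.0], [-0.0, -0.001, -1.0]]
force: [-0.6, 0.5, -0.2]
opening: 1.002
grasp_force: 0.0
```

Run:
```python
from h import *
import pickle
s=read_state();print(s['time_s'],s['position'],s['joint_positions'],s['tcp_rot'][:,1],s['force'])
c=snap('wrist','w1.png');pickle.dump(c,open('w1.pkl','wb'));print(np.round(c['camera_from_world'],3))
for n,p in dict(can=(.4644,-.2393,.1),bot=(.4702,-.3003,.11),jar=(.4727,-.3633,.09),eye=(.5222,-.3057,.037)).items(): print(n,proj(c,p))
```

```text
1.4 [ 0.46409245 -0.23952335  0.20030457] [-3.95490127e+01  2.19806468e+01  9.64039733e+01 -3.64936500e-02
  6.16300211e+01 -4.31187144e+01] [ 9.98040741e-01  6.25648024e-02 -5.69600976e-04] [-0.64108737  0.49927394 -0.17969808]
[[ 0.998  0.062 -0.001 -0.448]
 [-0.059  0.955 -0.29   0.294]
 [-0.017  0.29   0.957 -0.317]
 [ 0.     0.     0.     1.   ]]
can (np.float64(282.83438867062347), np.float64(201.992242980512))
bot (np.float64(284.8392439806938), np.float64(264.1586384580966))
jar (np.float64(283.271916645792), np.float64(307.33844252456583))
eye (np.float64(326.3190327510017), np.float64(243.54478212876705))
```

View pics/w1.png

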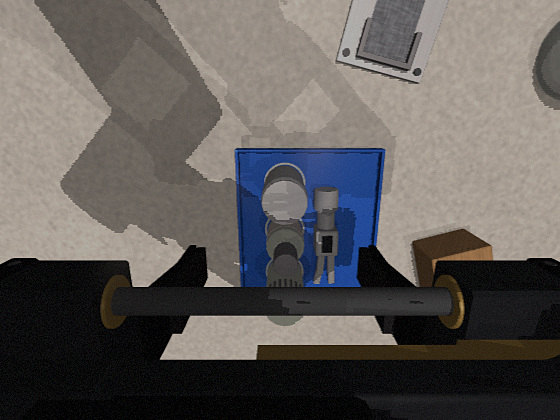

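Request:
jog_arm:
  delta_pos:
    - [0, 0.1, -4]
    - [0, 0.1, -9]
    - [0, 0.1, -13]
    - [0, 0.1, -15]
    - [0, 0.1, -15]
    - [0, 0.1, -15]
    - [0, 0.1, -15]
    - [0, 0.1, -15]
    - [0, 0.1, -15]
    - [0, 0.1, -15]
  turn: [0, 0, 0, 0, 0, 0, 0, 0, 0, 0]
  grip: [0, 0, 0, 0, 0, 0.7, 0.7, 0.7, 0.7, 0.7]

```text
time_s: 2.7
position: [0.465, -0.238, 0.0508]
tcp_rot: [[-0.065, 0.998, 0.001], [0.998, 0.065, -0.001], [-0.001, 0.001, -1.0]]
force: [0.6, 0.0, 0.7]
opening: 0.539
grasp_force: 30.0
```

Request:
jog_arm:
  delta_pos:
    - [0, 0, 2]
    - [0, 0, 5]
    - [0.2, 1.5, 8]
    - [0.4, 5, 10]
    - [0.7, 9, 11]
    - [1, 14, 11]
    - [1.3, 19, 11]
    - [1.6, 24, 11]
    - [1.9, 29, 11]
    - [2.2, 34, 11]
    - [2.5, 39, 11]
    - [2.7, 43, 11]
  turn: [0, 0, 0, 0, 0, 0, 0, 0, 0, 0, 0, 0]
  grip: [0.7, 0.7, 0.7, 0.7, 0.7, 0.7, 0.7, 0.7, 0.7, 0.7, 0.7, 0.7]

```text
time_s: 4.2
position: [0.4908, 0.1941, 0.16]
tcp_rot: [[-0.066, 0.998, -0.001], [0.998, 0.066, -0.0], [-0.0, -0.001, -1.0]]
force: [1.3, -0.3, -1.5]
opening: 0.54
grasp_force: 30.0
```

Request:
jog_arm:
  delta_pos:
    - [0.2, 4, 0]
    - [0.4, 9, 0]
    - [0.5, 13, 0]
    - [0.6, 16, -1]
    - [0.7, 17.5, -4]
    - [0.7, 17.5, -7.5]
    - [0.7, 17.5, -10]
    - [0.7, 17.5, -10.8]
    - [0.7, 17.5, -11]
    - [0.7, 17.5, -11]
  turn: [0, 0, 0, 0, 0, 0, 0, 0, 0, 0]
  grip: [0.7, 0.7, 0.7, 0.7, 0.7, 0.7, 0.7, 0.7, 0.7, 0.7]

```text
time_s: 5.45
position: [0.4993, 0.3674, 0.0513]
tcp_rot: [[-0.064, 0.998, 0.002], [0.998, 0.064, 0.001], [0.001, 0.002, -1.0]]
force: [0.2, 0.1, -1.7]
opening: 0.541
grasp_force: 30.0
```

Request:
jog_arm:
  delta_pos:
    - [0, 0, -0.1]
    - [0, 0, -0.1]
    - [0, 0, -0.1]
    - [0, 0, -0.1]
    - [0, 0, -0.1]
    - [0, 0, 2]
    - [0, 0, 6]
    - [0, 0, 10]
    - [0, -2, 12]
    - [-0.3, -6, 13]
    - [-0.5, -11, 13]
    - [-0.7, -16, 13]
  turn: [0, 0, 0, 0, 0, 0, 0, 0, 0, 0, 0, 0]
  grip: [0.7, 0.7, 0, 0, 0, 0, 0, 0, 0, 0, 0, 0]

```text
time_s: 6.95
position: [0.4916, 0.206, 0.1809]
tcp_rot: [[-0.065, 0.998, 0.001], [0.998, 0.065, 0.0], [-0.0, 0.001, -1.0]]
force: [0.3, -0.3, 0.4]
opening: 0.998
grasp_force: 0.0
```

Request:
jog_arm:
  delta_pos:
    - [-0.2, -5, 0]
    - [-0.4, -10, 0]
    - [-0.6, -15, 0]
    - [-0.8, -20, 0]
    - [-1, -25, 0]
    - [-1.2, -30, 0]
    - [-1.4, -35, 0]
    - [-1.6, -40, 0]
    - [-1.8, -45, 0]
    - [-2.1, -49, 0]
    - [-2.2, -50.6, 0]
    - [-2.2, -50.6, 0]
  turn: [0, 0, 0, 0, 0, 0, 0, 0, 0, 0, 0, 0]
  grip: [0, 0, 0, 0, 0, 0, 0, 0, 0, 0, 0, 0]

```text
time_s: 8.45
position: [0.4694, -0.299, 0.1803]
tcp_rot: [[-0.063, 0.998, -0.0], [0.998, 0.063, 0.001], [0.001, -0.0, -1.0]]
force: [0.1, 0.4, -0.7]
opening: 0.998
grasp_force: 0.0
```

Run:
```python
from h import *
import pickle
s=read_state();print(s['time_s'],s['position'],s['opening'],s['force'])
c=snap('scene','s1.png')
cv2.imwrite('pics/s1c.png',cv2.resize(c['color'][120:300,80:440],None,fx=2.2,fy=2.2))
```

```text
8.45 [ 0.46938711 -0.29902007  0.18033487] 0.9978766085841149 [ 0.0826651   0.3830272  -0.71122771]
```

View pics/s1c.png

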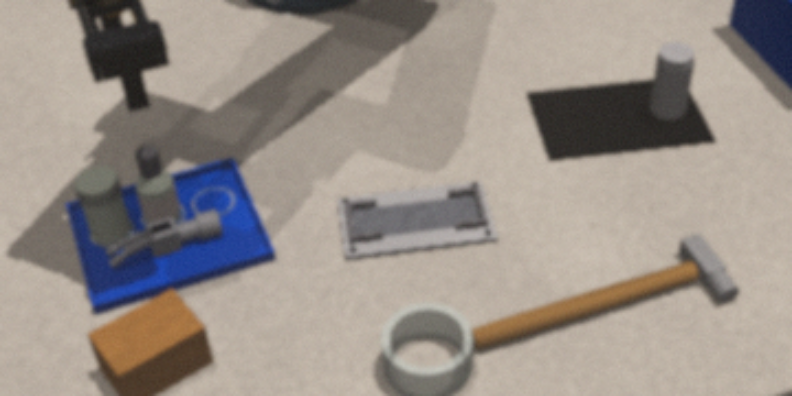

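Request:
jog_arm:
  delta_pos:
    - [0, 0, -4]
    - [0, 0, -8]
    - [0, 0, -9.8]
    - [0, 0, -9.8]
    - [0, 0, -9.8]
    - [0, 0, -9.8]
    - [0, 0, -9.8]
    - [0, 0, -9.8]
    - [0, 0, -9.8]
    - [0, 0, -9.8]
    - [0, 0, -9.8]
    - [0, 0, -9.8]
  turn: [0, 0, 0, 0, 0, 0, 0, 0, 0, 0, 0, 0]
  grip: [0, 0, 0, 0, 0.9, 0.9, 0.9, 0.9, 0.9, 0.9, 0.9, 0.9]

```text
time_s: 10.0
position: [0.4711, -0.2999, 0.0837]
tcp_rot: [[-0.064, 0.998, 0.003], [0.998, 0.064, -0.002], [-0.002, 0.003, -1.0]]
force: [2.4, 0.8, 6.9]
opening: 0.178
grasp_force: 3.3
```

Run:
```python
from h import *
s=read_state();print(s['time_s'],s['position'],s['opening'],s['force'],s['grasp_force'])
a=snap('wrist')['color'];c=snap('scene')['color'];s=read_state();print(s['opening'],s['grasp_force'],s['force'])
b=cv2.resize(c[170:270,80:220],(560,400))
cv2.imwrite('pics/x.png',cv2.resize(np.hstack([a[:400],b]),(800,286)))
```

```text
10.0 [ 0.47109278 -0.29989353  0.08374433] 0.1784498181140486 [2.44515217 0.79419936 6.87162232] 3.3333322548089583
0.12920989826667229 3.8066831851028837 [2.28149817 0.71773479 8.001472  ]
```

View pics/x.png

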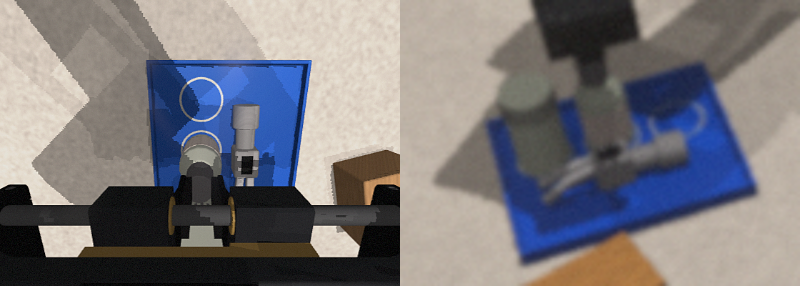

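Request:
jog_arm:
  delta_pos:
    - [0, 0, 0]
    - [0, 0, 0]
    - [0, 0, 0]
    - [0, 0, 0]
  turn: [0, 0, 0, 0]
  grip: [0.2, 0, 0, 0]

```text
time_s: 10.6
position: [0.47, -0.2995, 0.0832]
tcp_rot: [[-0.065, 0.998, 0.001], [0.998, 0.065, -0.001], [-0.002, 0.001, -1.0]]
force: [-0.0, -0.5, 6.6]
opening: 0.498
grasp_force: 3.1
```

Run:
```python
from h import *
s=read_state();print(s['time_s'],s['position'],s['opening'],s['force'],s['grasp_force'])
a=snap('wrist')['color'];c=snap('scene')['color']
b=cv2.resize(c[170:270,80:220],(560,400))
cv2.imwrite('pics/x2.png',cv2.resize(np.vstack([a[60:360,100:460],cv2.resize(b,(360,257))]),None,fx=1.07,fy=1.07))
```

```text
10.6 [ 0.47002063 -0.29949346  0.08324022] 0.4976893154916665 [-0.02668269 -0.50751253  6.625055  ] 3.0784805200528353
```

View pics/x2.png

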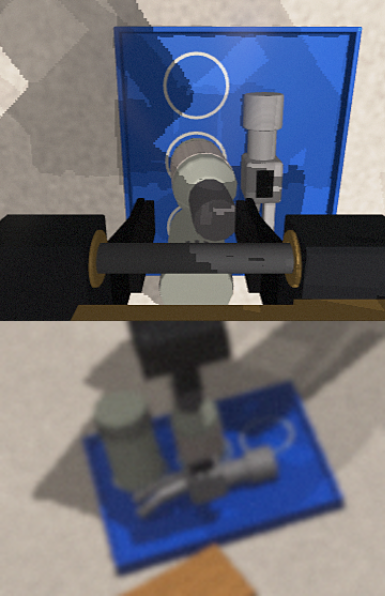

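Run:
```python
from h import *
c=snap('wrist');im=c['color'].copy()
print(read_state()['force'],read_state()['grasp_force'])
def circ(x,y,z,r,col):
    p=np.array([proj(c,(x+r*np.cos(t),y+r*np.sin(t),z)) for t in np.linspace(0,6.28,24)],np.int32);cv2.polylines(im,[p],True,col,1)
for z,r,col in((.005,.022,(0,0,255)),(.063,.022,(0,255,255)),(.077,.013,(0,255,0)),(.110,.013,(255,0,255))): circ(.470,-.2995,z,r,col)
cv2.imwrite('pics/x3.png',cv2.resize(im[130:350,150:430],(800,628))[:600])
```

```text
[ 0.00928257 -0.03586331  4.43655406] 2.182693057693541
```

View pics/x3.png

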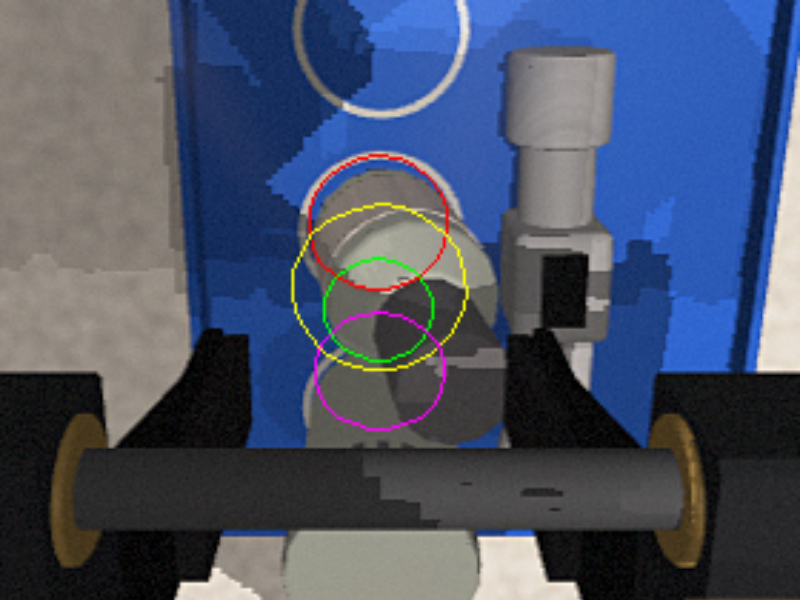

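Request:
jog_arm:
  delta_pos:
    - [0, 0, 0.3]
    - [0, 0, 0.6]
    - [0, 0, 1.0]
    - [0, 0, 1.0]
    - [0, 0, 1.0]
    - [0, 0, 1.0]
    - [0, 0, 1.0]
    - [0, 0, 1.0]
  turn: [0, 0, 0, 0, 0, 0, 0, 0]
  grip: [0.48, 0.48, 0.46, 0.43, 0.4, 0.35, 0.3, 0.25]

```text
time_s: 11.75
position: [0.4695, -0.2988, 0.0924]
tcp_rot: [[-0.065, 0.998, -0.0], [0.998, 0.065, 0.0], [0.0, -0.0, -1.0]]
force: [0.9, 0.3, -0.7]
opening: 0.721
grasp_force: 0.0
```

```bash
cat > ov.py <<'E'
from h import *
import sys
f,x,y=sys.argv[1],float(sys.argv[2]),float(sys.argv[3])
c=snap('wrist');im=c['color'].copy()
s=read_state();print(s['time_s'],s['position'],s['force'],s['opening'],s['grasp_force'])
def circ(x,y,z,r,col):
    p=np.array([proj(c,(x+r*np.cos(t),y+r*np.sin(t),z)) for t in np.linspace(0,6.28,24)],np.int32);cv2.polylines(im,[p],True,col,1)
for z,r,col in((.005,.022,(0,0,255)),(.063,.022,(0,255,255)),(.077,.013,(0,255,0)),(.110,.013,(255,0,255))): circ(x,y,z,r,col)
cv2.imwrite('pics/'+f,cv2.resize(im[100:360,140:420],(600,557)))
E
python3 ov.py x4.png .470 -.2995
```

```text
11.8 [ 0.46954061 -0.29883919  0.0924178 ] [-0.32240047  0.99126632 -0.60810213] 0.7328366376959405 0.0
```

View pics/x4.png

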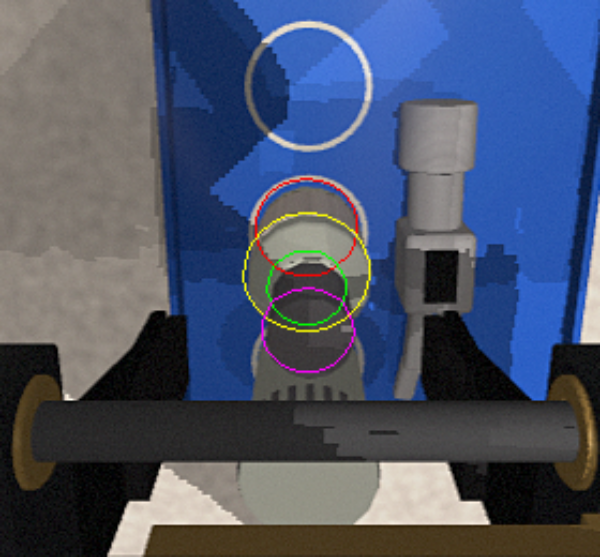

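Request:
jog_arm:
  delta_pos:
    - [0, -0.2, 0.3]
    - [0, -0.2, 0]
    - [0, -0.2, -1.5]
    - [0, -0.2, -3]
    - [0, -0.2, -4]
    - [0, -0.2, -4.4]
    - [0, -0.2, -4.4]
  turn: [0, 0, 0, 0, 0, 0, 0]
  grip: [0, 0, 0, 0, 0, 0, 0]

```text
time_s: 12.68
position: [0.4694, -0.3007, 0.048]
tcp_rot: [[-0.064, 0.998, -0.001], [0.998, 0.064, 0.001], [0.001, -0.001, -1.0]]
force: [-0.4, -0.0, 0.4]
opening: 1.0
grasp_force: 0.0
```

Free of contact. Close gradually on the body.

Request:
jog_arm:
  delta_pos:
    - [0, 0, 0]
    - [0, 0, 0]
    - [0, 0, 0]
    - [0, 0, 0]
    - [0, 0, 0]
    - [0, 0, 0]
    - [0, 0, 0]
  turn: [0, 0, 0, 0, 0, 0, 0]
  grip: [0.3, 0.4, 0.5, 0.7, 0.7, 0.7, 0.7]

```text
time_s: 13.55
position: [0.4699, -0.301, 0.0486]
tcp_rot: [[-0.064, 0.998, 0.001], [0.998, 0.064, -0.0], [-0.0, 0.001, -1.0]]
force: [1.0, -0.1, 1.1]
opening: 0.332
grasp_force: 0.7
```

```bash
cat > ov2.py <<'E'
from h import *
import sys
c=snap('wrist');im=c['color'].copy()
s=read_state();p=s['position'];print(s['time_s'],p,s['force'],s['opening'],s['grasp_force'])
for dz in(0,.019,.038):
    for k in(-.0435,0,.0435):
        q=p+s['tcp_rot'][:,1]*k;q[2]+=dz;u=proj(c,q);print(dz,k,np.round(u,1))
        cv2.circle(im,tuple(int(round(a)) for a in u),2,(0,0,255) if dz==0 else (0,255,255) if dz<.02 else (0,255,0),-1)
t=snap('scene')['color']
b=cv2.resize(t[180:260,90:190],(525,420))
cv2.imwrite('pics/'+sys.argv[1],cv2.resize(np.hstack([im[:,140:420],b]),None,fx=.99,fy=.99))
E
python3 ov2.py x5.png
```

```text
13.6 [ 0.47011451 -0.30113477  0.04866436] [1.06952873 0.35542242 1.39925193] 0.31701664138631097 0.7877731710846092
0 -0.0435 [216.9 242.6]
0 0 [283.1 242.5]
0 0.0435 [349.4 242.5]
0.019 -0.0435 [210.5 254.8]
0.019 0 [283.3 254.8]
0.019 0.0435 [356.  254.8]
0.038 -0.0435 [202.7 269.8]
0.038 0 [283.4 269.8]
0.038 0.0435 [364.1 269.7]
```

View pics/x5.png

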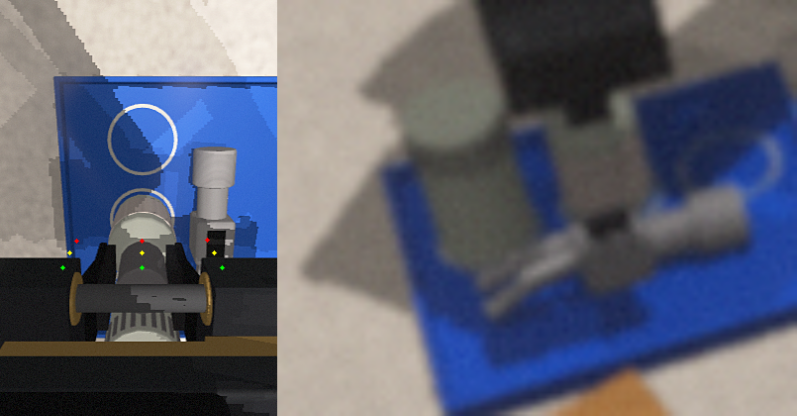

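Request:
jog_arm:
  delta_pos:
    - [0, 0, 0]
    - [0, 0, 0]
    - [0, 0, 0]
    - [0, 0, 0]
    - [0, 0, 0]
  turn: [0, 0, 0, 0, 0]
  grip: [0.9, 0.9, 0.9, 0.9, 0.9]

```text
time_s: 14.28
position: [0.47, -0.3011, 0.0487]
tcp_rot: [[-0.064, 0.998, 0.001], [0.998, 0.064, -0.001], [-0.001, 0.001, -1.0]]
force: [1.1, 0.7, 3.9]
opening: 0.29
grasp_force: 30.0
```

Request:
jog_arm:
  delta_pos:
    - [0, 0, 1]
    - [0, 0, 3]
    - [0, 0, 6]
    - [0.1, 2, 9]
    - [0.2, 6, 11]
    - [0.4, 11, 11]
    - [0.6, 16, 11]
    - [0.8, 21, 11]
    - [1, 26, 11]
    - [1.1, 31, 11]
    - [1.2, 36, 11]
    - [1.2, 40, 11]
  turn: [0, 0, 0, 0, 0, 0, 0, 0, 0, 0, 0, 0]
  grip: [0.9, 0.9, 0.9, 0.9, 0.9, 0.9, 0.9, 0.9, 0.9, 0.9, 0.9, 0.9]

```text
time_s: 15.78
position: [0.4798, 0.1008, 0.1582]
tcp_rot: [[-0.066, 0.998, -0.003], [0.998, 0.066, -0.0], [-0.0, -0.003, -1.0]]
force: [0.0, -0.4, -1.9]
opening: 0.288
grasp_force: 29.8
```

Request:
jog_arm:
  delta_pos:
    - [0.1, 5, 0]
    - [0.2, 10, 0]
    - [0.3, 15, 0]
    - [0.4, 18.5, 0]
    - [0.4, 20, -1]
    - [0.4, 20, -4]
    - [0.4, 20, -8]
    - [0.4, 20, -10.5]
    - [0.4, 20, -10.8]
    - [0.4, 20, -10.8]
  turn: [0, 0, 0, 0, 0, 0, 0, 0, 0, 0]
  grip: [0.9, 0.9, 0.9, 0.9, 0.9, 0.9, 0.9, 0.9, 0.9, 0.9]

```text
time_s: 17.02
position: [0.4856, 0.2984, 0.0505]
tcp_rot: [[-0.064, 0.998, -0.001], [0.998, 0.064, -0.001], [-0.001, -0.001, -1.0]]
force: [0.9, 0.5, -2.2]
opening: 0.294
grasp_force: 29.9
```

Request:
jog_arm:
  delta_pos:
    - [0, 0, -0.15]
    - [0, 0, -0.25]
    - [0, 0, -0.25]
    - [0, 0, -0.25]
  turn: [0, 0, 0, 0]
  grip: [0.9, 0.9, 0.9, 0.9]

```text
time_s: 17.52
position: [0.4857, 0.2992, 0.0482]
tcp_rot: [[-0.065, 0.998, 0.0], [0.998, 0.065, 0.0], [0.0, 0.0, -1.0]]
force: [-0.4, 0.2, -2.1]
opening: 0.291
grasp_force: 29.9
```

Request:
jog_arm:
  delta_pos:
    - [0, 0, -0.1]
    - [0, 0, -0.1]
    - [0, 0, -0.1]
    - [0, 0, -0.1]
    - [0, 0, -0.1]
    - [0, 0, -0.1]
    - [0, 0, 1]
    - [0, 0, 4]
    - [0, 0, 8]
    - [0, 0, 11]
    - [-0.1, -3, 13]
    - [-0.2, -8, 13]
  turn: [0, 0, 0, 0, 0, 0, 0, 0, 0, 0, 0, 0]
  grip: [0.9, 0.75, 0.5, 0.2, 0, 0, 0, 0, 0, 0, 0, 0]

```text
time_s: 19.02
position: [0.4854, 0.2197, 0.1808]
tcp_rot: [[-0.067, 0.998, 0.007], [0.998, 0.067, 0.002], [0.001, 0.007, -1.0]]
force: [1.1, -0.7, 0.2]
opening: 1.004
grasp_force: 0.0
```

Request:
jog_arm:
  delta_pos:
    - [-0.1, -5, 0]
    - [-0.2, -10, 0]
    - [-0.3, -15, 0]
    - [-0.4, -20, 0]
    - [-0.5, -25, 0]
    - [-0.6, -30, 0]
    - [-0.7, -35, 0]
    - [-0.8, -40, 0]
    - [-0.9, -45, 0]
    - [-1, -50, 0]
    - [-1.1, -55, 0]
    - [-1.1, -58.1, 0]
  turn: [0, 0, 0, 0, 0, 0, 0, 0, 0, 0, 0, 0]
  grip: [0, 0, 0, 0, 0, 0, 0, 0, 0, 0, 0, 0]

```text
time_s: 20.52
position: [0.4724, -0.3647, 0.1788]
tcp_rot: [[-0.063, 0.998, 0.001], [0.998, 0.063, -0.002], [-0.002, 0.001, -1.0]]
force: [1.1, 0.6, 1.3]
opening: 0.998
grasp_force: 0.0
```

Request:
jog_arm:
  delta_pos:
    - [0, 0, -4]
    - [0, 0, -8]
    - [0, 0, -11.5]
    - [0, 0, -13]
    - [0, 0, -13]
    - [0, 0, -13]
    - [0, 0, -13]
    - [0, 0, -13]
    - [0, 0, -13]
    - [0, 0, -13]
    - [0, 0, -13]
  turn: [0, 0, 0, 0, 0, 0, 0, 0, 0, 0, 0]
  grip: [0, 0, 0, 0, 0, 0.7, 0.7, 0.7, 0.7, 0.7, 0.7]

```text
time_s: 21.9
position: [0.4731, -0.3621, 0.0483]
tcp_rot: [[-0.064, 0.998, 0.001], [0.998, 0.064, -0.001], [-0.001, 0.001, -1.0]]
force: [0.6, 0.2, 1.8]
opening: 0.553
grasp_force: 30.0
```

Request:
jog_arm:
  delta_pos:
    - [0, 0, 1]
    - [0, 0, 3]
    - [0, 0, 6]
    - [0, 2, 9]
    - [0, 6, 11]
    - [0, 11, 11]
    - [0, 16, 11]
    - [0, 21, 11]
    - [0, 26, 11]
    - [0, 31, 11]
    - [0, 36, 11]
    - [0, 40, 11]
  turn: [0, 0, 0, 0, 0, 0, 0, 0, 0, 0, 0, 0]
  grip: [0.7, 0.7, 0.7, 0.7, 0.7, 0.7, 0.7, 0.7, 0.7, 0.7, 0.7, 0.7]

```text
time_s: 23.4
position: [0.4716, 0.04, 0.1581]
tcp_rot: [[-0.065, 0.998, -0.001], [0.998, 0.065, 0.0], [0.0, -0.001, -1.0]]
force: [0.2, -0.9, -2.0]
opening: 0.554
grasp_force: 30.0
```

Request:
jog_arm:
  delta_pos:
    - [0, 5, 0]
    - [0, 10, 0]
    - [0, 15, 0]
    - [0, 18, 0]
    - [0, 19.2, -1]
    - [0, 19.2, -4]
    - [0, 19.2, -8]
    - [0, 19.2, -10.5]
    - [0, 19.2, -11]
    - [0, 19.2, -11.1]
    - [0, 19.2, -11.1]
  turn: [0, 0, 0, 0, 0, 0, 0, 0, 0, 0, 0]
  grip: [0.7, 0.7, 0.7, 0.7, 0.7, 0.7, 0.7, 0.7, 0.7, 0.7, 0.7]

```text
time_s: 24.78
position: [0.4719, 0.2292, 0.0473]
tcp_rot: [[-0.064, 0.998, -0.001], [0.998, 0.064, -0.001], [-0.001, -0.001, -1.0]]
force: [-0.3, -0.4, -1.6]
opening: 0.553
grasp_force: 30.0
```

Request:
jog_arm:
  delta_pos:
    - [0, 0, -0.05]
    - [0, 0, -0.05]
    - [0, 0, -0.05]
    - [0, 0, -0.05]
    - [0, 0, -0.05]
    - [0, 0, 1]
    - [0, 0, 4]
    - [0, 0, 8]
    - [0.2, -1, 10]
    - [0.5, -5, 11]
    - [1, -10, 11]
    - [1.5, -15, 11]
  turn: [0, 0, 0, 0, 0, 0, 0, 0, 0, 0, 0, 0]
  grip: [0.7, 0.5, 0.2, 0, 0, 0, 0, 0, 0, 0, 0, 0]

```text
time_s: 26.28
position: [0.488, 0.079, 0.158]
tcp_rot: [[-0.066, 0.998, 0.002], [0.998, 0.066, -0.0], [-0.0, 0.002, -1.0]]
force: [0.5, 0.8, 0.2]
opening: 1.0
grasp_force: 0.0
```

Request:
jog_arm:
  delta_pos:
    - [0.5, -5, 0]
    - [1, -10, 0]
    - [1.5, -15, 0]
    - [2, -20, 0]
    - [2.4, -25, 0]
    - [2.8, -30, 0]
    - [3.2, -34, 0]
    - [3.4, -37.5, -0.5]
    - [3.4, -38.6, -3]
    - [3.4, -38.6, -5]
    - [3.4, -38.6, -6]
  turn: [0, 0, 0, 0, 0, 0, 0, 0, 0, 0, 0]
  grip: [0, 0, 0, 0, 0, 0, 0.2, 0.4, 0.4, 0.4, 0.4]

```text
time_s: 27.65
position: [0.521, -0.3057, 0.0963]
tcp_rot: [[-0.064, 0.998, -0.001], [0.998, 0.064, 0.001], [0.001, -0.001, -1.0]]
force: [0.2, 0.0, -0.2]
opening: 0.614
grasp_force: 0.0
```

Run:
```python
from h import *
import pickle
s=read_state();p=s['position'];print(s['time_s'],p,s['opening'],s['force'])
c=snap('wrist');pickle.dump(c,open('w6.pkl','wb'));t=snap('top');s=snap('scene');im=c['color'].copy()
print('eye',proj(c,(.522,-.306,.037)),'TCP',proj(c,p),proj(c,p+[0,0,.02]))
a=cv2.resize(t['color'][195:300,90:210],(480,420))
cv2.imwrite('pics/x6.png',cv2.resize(np.hstack([im[:,140:420],a]),(790,437)))
pickle.dump(t,open('t6.pkl','wb'))
```

```text
27.65 [ 0.52099928 -0.30567457  0.09626361] 0.6139889225611187 [ 0.24266322  0.00487685 -0.19666562]
eye (np.float64(283.7916236400446), np.float64(215.56387455227977)) TCP (np.float64(282.7577548249006), np.float64(242.2517832739014)) (np.float64(282.81945730521), np.float64(255.18148152907787))
```

View pics/x6.png

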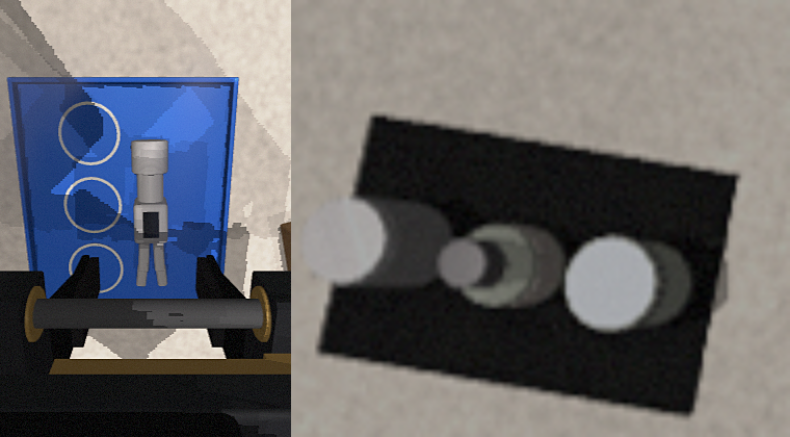

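Request:
jog_arm:
  delta_pos:
    - [0, 0, -3]
    - [0, 0, -6]
    - [0, 0, -7.8]
    - [0, 0, -8.5]
    - [0, 0, -8.5]
  turn: [0, 0, 0, 0, 0]
  grip: [0.4, 0.4, 0.4, 0.4, 0.4]

```text
time_s: 28.42
position: [0.5219, -0.306, 0.0123]
tcp_rot: [[-0.065, 0.998, 0.0], [0.998, 0.065, -0.0], [-0.0, 0.0, -1.0]]
force: [-1.1, 0.0, -0.0]
opening: 0.596
grasp_force: 0.0
```

Request:
jog_arm:
  delta_pos:
    - [0, 0, 0]
    - [0, 0, 0]
    - [0, 0, 0]
    - [0, 0, 0]
    - [0, 0, 0]
    - [0, 0, 0]
  turn: [0, 0, 0, 0, 0, 0]
  grip: [0.55, 0.9, 0.9, 0.9, 0.9, 0.9]

```text
time_s: 29.18
position: [0.5216, -0.3058, 0.0119]
tcp_rot: [[-0.065, 0.998, -0.0], [0.998, 0.065, 0.0], [0.0, -0.0, -1.0]]
force: [0.6, 0.6, -0.4]
opening: 0.112
grasp_force: 0.0
```

Request:
jog_arm:
  delta_pos:
    - [0, 0, 0.3]
    - [0, 0, 0.3]
    - [0, 0, 0.3]
    - [0, 0, 0.3]
    - [0, 0, 0.3]
    - [0, 0, 0]
    - [0, 0, -0.5]
    - [0, 0, -1]
    - [0, 0, -1]
  turn: [0, 0, 0, 0, 0, 0, 0, 0, 0]
  grip: [0.4, 0.4, 0.4, 0.4, 0.4, 0.4, 0.4, 0.4, 0.4]

```text
time_s: 30.3
position: [0.5211, -0.3055, 0.0012]
tcp_rot: [[-0.064, 0.998, -0.001], [0.998, 0.064, 0.001], [0.001, -0.001, -1.0]]
force: [-0.1, -0.7, -0.0]
opening: 0.6
grasp_force: 0.0
```

Request:
jog_arm:
  delta_pos:
    - [0, 0, -0.3]
    - [0, 0, -0.6]
    - [0, 0, -0.9]
    - [0, 0, -0.9]
  turn: [0, 0, 0, 0]
  grip: [0.4, 0.4, 0.4, 0.4]

```text
time_s: 30.8
position: [0.5214, -0.3057, -0.0074]
tcp_rot: [[-0.065, 0.998, -0.0], [0.998, 0.065, 0.0], [0.0, -0.0, -1.0]]
force: [0.2, 0.8, -0.1]
opening: 0.598
grasp_force: 0.0
```

Request:
jog_arm:
  delta_pos:
    - [0, 0, -0.2]
    - [0, 0, -0.2]
    - [0, 0, -0.2]
    - [0, 0, -0.2]
    - [0, 0, -0.2]
    - [0, 0, -0.2]
    - [0, 0, -0.2]
  turn: [0, 0, 0, 0, 0, 0, 0]
  grip: [0.5, 0.6, 0.8, 0.8, 0.8, 0.8, 0.8]

```text
time_s: 31.68
position: [0.5221, -0.3062, -0.0089]
tcp_rot: [[-0.064, 0.998, 0.001], [0.998, 0.064, -0.001], [-0.001, 0.001, -1.0]]
force: [2.2, -0.6, -0.3]
opening: 0.315
grasp_force: 30.0
```

Run:
```python
from h import *
import pickle
exec(open('m2.py').read().split("n=[P")[0].split('import pickle')[1])
w=pickle.load(open('w1.pkl','rb'))
def sp(c,u,v,r=6):
    g=cv2.cvtColor(c['color'],cv2.COLOR_BGR2GRAY)[int(v)-r:int(v)+r+1,int(u)-r:int(u)+r+1].astype(float)
    k=np.clip(np.percentile(g,60)-g-25,0,None);yy,xx=np.mgrid[-r:r+1,-r:r+1];return int(u)+(k*xx).sum()/k.sum(),int(v)+(k*yy).sum()/k.sum()
for u,v in((346,51),(417,72)): q=sp(w,u,v);print('w1',q,ray(w,*q,.008)[:2])
hh=[]
for a,b in((58,15),(279,47),(262,163),(39,129)):
    q=sp(c,230+(a+.5)/3.4-.5,190+(b+.5)/3.4-.5,3);hh.append(ray(c,*q,.008)[:2]);print('top',q,hh[-1],P(a,b,.008))
hh=np.array(hh);print(hh.mean(0));d=hh[0]+hh[3]-hh[1]-hh[2];print(np.degrees(np.arctan2(-d[0],d[1])))
```

```text
w1 (np.float64(345.6175836030205), np.float64(52.0091693635383)) [ 0.52507653 -0.08738365]
w1 (np.float64(416.6340504279436), np.float64(71.63728891973167)) [ 0.6076823  -0.10238608]
top (np.float64(246.81463414634146), np.float64(193.92439024390245)) [0.63446486 0.05639692] [0.63413849 0.05666795]
top (np.float64(311.5006735518635), np.float64(203.55545577009428)) [ 0.60628868 -0.10062113] [ 0.60648344 -0.10112766]
top (np.float64(306.79333333333335), np.float64(237.74)) [ 0.52372156 -0.08601563] [ 0.52409015 -0.08582003]
top (np.float64(241.2540514775977), np.float64(227.55100095328885)) [0.55243196 0.07103327] [0.55235077 0.07136392]
[ 0.57922676 -0.01480164]
-10.266611928009102
```

Request:
jog_arm:
  delta_pos:
    - [0, 0, 1]
    - [0, 0, 3]
    - [0, 0, 6]
    - [0.4, 2, 8]
    - [1.2, 6, 8]
    - [2.2, 11, 8]
    - [3.2, 16, 8]
    - [4.2, 21, 8]
    - [5.2, 26, 8]
    - [5.6, 28.5, 8]
    - [5.6, 29.05, 8]
    - [5.6, 29.05, 8]
  turn: [0, 0, 0, 0, -3, -6, -9, -12, -14, -14, -14, -14]
  grip: [0.8, 0.8, 0.8, 0.8, 0.8, 0.8, 0.8, 0.8, 0.8, 0.8, 0.8, 0.8]

```text
time_s: 33.17
position: [0.5766, -0.0149, 0.0709]
tcp_rot: [[0.178, 0.984, -0.001], [0.984, -0.178, -0.0], [-0.0, -0.001, -1.0]]
force: [1.4, -0.3, -3.6]
opening: 0.322
grasp_force: 30.0
```

Request:
jog_arm:
  delta_pos:
    - [0.1, 0, -2]
    - [0.15, 0, -4.5]
    - [0.15, 0, -6]
    - [0.15, 0, -6.6]
    - [0.15, 0, -7]
    - [0.15, 0, -7.4]
    - [0.15, 0, -7.6]
    - [0.15, 0, -7.6]
  turn: [0, 0, 0, 0, 0, 0, 0, 0]
  grip: [0.8, 0.8, 0.8, 0.8, 0.8, 0.8, 0.8, 0.8]

```text
time_s: 34.17
position: [0.5792, -0.0153, -0.0049]
tcp_rot: [[0.179, 0.984, 0.0], [0.984, -0.179, -0.0], [-0.0, 0.0, -1.0]]
force: [0.5, -0.0, -4.3]
opening: 0.321
grasp_force: 30.0
```

Request:
jog_arm:
  delta_pos:
    - [0, 0, -0.1]
    - [0, 0, -0.15]
    - [0, 0, -0.15]
    - [0, 0, -0.15]
    - [0, 0, -0.15]
    - [0, 0, -0.15]
    - [0, 0, 1]
    - [0, 0, 4]
    - [0, 0, 8]
    - [0, 0, 12]
    - [0, 0, 15]
    - [0, 0, 15]
  turn: [0, 0, 0, 0, 0, 0, 0, 0, 0, 0, 0, 0]
  grip: [0.8, 0.8, 0.7, 0.6, 0.4, 0.4, 0.4, 0.4, 0.4, 0.4, 0.4, 0.4]

```text
time_s: 35.67
position: [0.5812, -0.0158, 0.1483]
tcp_rot: [[0.179, 0.984, 0.007], [0.984, -0.179, -0.002], [-0.0, 0.007, -1.0]]
force: [-0.3, -1.0, -0.4]
opening: 0.6
grasp_force: 0.0
```

Run:
```python
from h import *
import pickle
s=read_state();print(s['time_s'],s['position'],s['opening'],s['force'])
c=snap('wrist');t=snap('scene');pickle.dump(c,open('w7.pkl','wb'))
cv2.imwrite('pics/x7.png',cv2.resize(np.hstack([c['color'][:,130:430],cv2.resize(t['color'][140:260,90:420],(800,420))[:,:]]),(800,305)))
cv2.imwrite('pics/w7.png',c['color']);print(proj(c,(.5797,-.0155,.04)))
```

```text
35.675 [ 0.58121822 -0.01576577  0.14827266] 0.599984581219549 [-0.30810731 -0.96416968 -0.38540572]
(np.float64(279.73654878483995), np.float64(200.06396278250526))
```

View pics/x7.png

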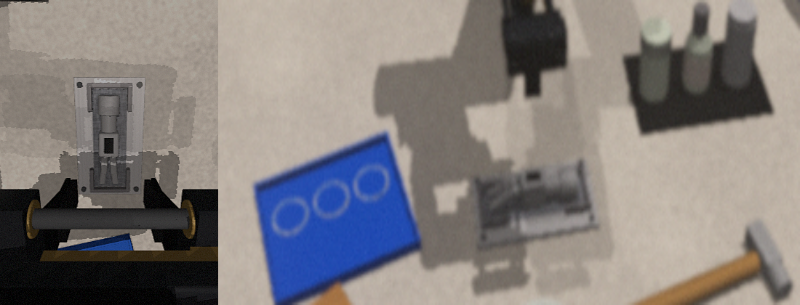

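Request:
jog_arm:
  delta_pos:
    - [-0.5, 1, 2]
    - [-2, 4.5, 3.5]
    - [-4, 9, 3.5]
    - [-6, 13.5, 3.5]
    - [-8, 18, 3.5]
    - [-9.8, 22.5, 3.5]
    - [-10.65, 24.55, 3.5]
    - [-10.65, 24.55, 3.5]
    - [-10.65, 24.55, 3.5]
  turn: [0, 4, 8, 12, 14, 14, 14, 14, 14]
  grip: [0.4, 0.2, 0, 0, 0, 0, 0, 0, 0]

```text
time_s: 36.9
position: [0.4724, 0.2294, 0.179]
tcp_rot: [[-0.064, 0.998, -0.002], [0.998, 0.064, -0.001], [-0.001, -0.002, -1.0]]
force: [0.1, 0.2, 1.1]
opening: 1.002
grasp_force: 0.0
```

Request:
jog_arm:
  delta_pos:
    - [0, 0, -4]
    - [0, 0, -8]
    - [0, 0, -11.5]
    - [0, 0, -13.2]
    - [0, 0, -13.2]
    - [0, 0, -13.2]
    - [0, 0, -13.2]
    - [0, 0, -13.2]
    - [0, 0, -13.2]
    - [0, 0, -13.2]
    - [0, 0, -13.2]
  turn: [0, 0, 0, 0, 0, 0, 0, 0, 0, 0, 0]
  grip: [0, 0, 0, 0, 0, 0.7, 0.7, 0.7, 0.7, 0.7, 0.7]

```text
time_s: 38.28
position: [0.4731, 0.2303, 0.0483]
tcp_rot: [[-0.065, 0.998, 0.001], [0.998, 0.065, 0.0], [0.0, 0.001, -1.0]]
force: [0.6, -0.9, 2.7]
opening: 0.553
grasp_force: 30.0
```

Request:
jog_arm:
  delta_pos:
    - [0, 0, 1]
    - [0, 0, 3]
    - [0, 0, 6]
    - [0, -2, 9]
    - [0, -6, 11]
    - [0, -11, 11]
    - [0, -16, 11]
    - [0, -21, 11]
    - [0, -26, 11]
    - [0, -31, 11]
    - [0, -36, 11]
    - [0, -40, 11]
  turn: [0, 0, 0, 0, 0, 0, 0, 0, 0, 0, 0, 0]
  grip: [0.7, 0.7, 0.7, 0.7, 0.7, 0.7, 0.7, 0.7, 0.7, 0.7, 0.7, 0.7]

```text
time_s: 39.78
position: [0.472, -0.1716, 0.1581]
tcp_rot: [[-0.063, 0.998, -0.0], [0.998, 0.063, 0.0], [0.0, -0.0, -1.0]]
force: [-0.6, 0.1, -0.8]
opening: 0.555
grasp_force: 30.0
```

Request:
jog_arm:
  delta_pos:
    - [0, -5, 0]
    - [0, -10, 0]
    - [0, -15, 0]
    - [0, -18, 0]
    - [0, -19.2, -1]
    - [0, -19.2, -4]
    - [0, -19.2, -8]
    - [0, -19.2, -10]
    - [0, -19.2, -10.6]
    - [0, -19.2, -10.8]
    - [0, -19.2, -10.8]
  turn: [0, 0, 0, 0, 0, 0, 0, 0, 0, 0, 0]
  grip: [0.7, 0.7, 0.7, 0.7, 0.7, 0.7, 0.7, 0.7, 0.7, 0.7, 0.7]

```text
time_s: 41.15
position: [0.4731, -0.362, 0.0508]
tcp_rot: [[-0.065, 0.998, 0.001], [0.998, 0.065, -0.001], [-0.001, 0.001, -1.0]]
force: [0.2, -0.7, -1.9]
opening: 0.553
grasp_force: 30.0
```

Request:
jog_arm:
  delta_pos:
    - [0, 0, -0.1]
    - [0, 0, -0.1]
    - [0, 0, -0.1]
    - [0, 0, -0.1]
    - [0, 0, -0.1]
    - [0, 0, 1]
    - [0, 0, 4]
    - [0, 0, 8]
    - [0, 0, 11]
    - [0, 2, 13]
    - [0.1, 6, 13]
    - [0.2, 11, 13]
  turn: [0, 0, 0, 0, 0, 0, 0, 0, 0, 0, 0, 0]
  grip: [0.7, 0.5, 0.2, 0, 0, 0, 0, 0, 0, 0, 0, 0]

```text
time_s: 42.65
position: [0.475, -0.2518, 0.1813]
tcp_rot: [[-0.063, 0.998, 0.002], [0.998, 0.063, -0.002], [-0.002, 0.002, -1.0]]
force: [0.6, 0.1, 0.3]
opening: 0.999
grasp_force: 0.0
```

Request:
jog_arm:
  delta_pos:
    - [0.1, 5, 0]
    - [0.2, 10, 0]
    - [0.3, 15, 0]
    - [0.4, 20, 0]
    - [0.5, 25, 0]
    - [0.6, 30, 0]
    - [0.7, 35, 0]
    - [0.8, 40, 0]
    - [0.9, 45, 0]
    - [1, 50, 0]
    - [1.1, 54, 0]
    - [1.1, 55.1, 0]
  turn: [0, 0, 0, 0, 0, 0, 0, 0, 0, 0, 0, 0]
  grip: [0, 0, 0, 0, 0, 0, 0, 0, 0, 0, 0, 0]

```text
time_s: 44.15
position: [0.4855, 0.3014, 0.1807]
tcp_rot: [[-0.068, 0.998, 0.001], [0.998, 0.068, 0.001], [0.001, 0.001, -1.0]]
force: [0.4, -1.1, 0.3]
opening: 0.998
grasp_force: 0.0
```

Request:
jog_arm:
  delta_pos:
    - [0, 0, -4]
    - [0, 0, -8]
    - [0, 0, -11]
    - [0, 0, -12.8]
    - [0, 0, -12.8]
    - [0, 0, -12.8]
    - [0, 0, -12.8]
    - [0, 0, -12.8]
    - [0, 0, -12.8]
    - [0, 0, -12.8]
    - [0, 0, -12.8]
    - [0, 0, -12.8]
  turn: [0, 0, 0, 0, 0, 0, 0, 0, 0, 0, 0, 0]
  grip: [0, 0, 0, 0, 0, 0.6, 0.9, 0.9, 0.9, 0.9, 0.9, 0.9]

```text
time_s: 45.65
position: [0.4857, 0.2992, 0.0519]
tcp_rot: [[-0.065, 0.998, 0.0], [0.998, 0.065, 0.0], [0.0, 0.0, -1.0]]
force: [0.1, 0.4, -1.0]
opening: 0.29
grasp_force: 30.2
```

Request:
jog_arm:
  delta_pos:
    - [0, 0, 1]
    - [0, 0, 3]
    - [0, 0, 6]
    - [0, -2, 9]
    - [-0.2, -6, 11]
    - [-0.4, -11, 11]
    - [-0.6, -16, 11]
    - [-0.8, -21, 11]
    - [-1, -26, 11]
    - [-1.1, -31, 11]
    - [-1.2, -36, 11]
    - [-1.3, -40, 11]
  turn: [0, 0, 0, 0, 0, 0, 0, 0, 0, 0, 0, 0]
  grip: [0.9, 0.9, 0.9, 0.9, 0.9, 0.9, 0.9, 0.9, 0.9, 0.9, 0.9, 0.9]

```text
time_s: 47.15
position: [0.4724, -0.1028, 0.1625]
tcp_rot: [[-0.063, 0.998, 0.001], [0.998, 0.063, -0.0], [-0.0, 0.001, -1.0]]
force: [1.0, 0.7, -1.8]
opening: 0.291
grasp_force: 30.0
```

Request:
jog_arm:
  delta_pos:
    - [-0.1, -5, 0]
    - [-0.2, -10, 0]
    - [-0.3, -15, 0]
    - [-0.3, -18.5, 0]
    - [-0.3, -19.9, -1]
    - [-0.3, -19.9, -4]
    - [-0.3, -19.9, -8]
    - [-0.3, -19.9, -10]
    - [-0.3, -19.9, -10.6]
    - [-0.3, -19.9, -10.8]
    - [-0.3, -19.9, -10.8]
  turn: [0, 0, 0, 0, 0, 0, 0, 0, 0, 0, 0]
  grip: [0.9, 0.9, 0.9, 0.9, 0.9, 0.9, 0.9, 0.9, 0.9, 0.9, 0.9]

```text
time_s: 48.52
position: [0.4701, -0.3, 0.0547]
tcp_rot: [[-0.065, 0.998, 0.001], [0.998, 0.065, -0.001], [-0.001, 0.001, -1.0]]
force: [0.5, 0.2, -2.0]
opening: 0.29
grasp_force: 30.0
```

Request:
jog_arm:
  delta_pos:
    - [0, 0, -0.1]
    - [0, 0, -0.15]
    - [0, 0, -0.15]
    - [0, 0, -0.15]
    - [0, 0, -0.15]
    - [0, 0, -0.15]
    - [0, 0, 1]
    - [0, 0, 4]
    - [0, 0, 8]
    - [0, 0, 11]
    - [0, 3, 13]
    - [0.2, 8, 13]
  turn: [0, 0, 0, 0, 0, 0, 0, 0, 0, 0, 0, 0]
  grip: [0.9, 0.9, 0.75, 0.5, 0.2, 0, 0, 0, 0, 0, 0, 0]

```text
time_s: 50.02
position: [0.4733, -0.2214, 0.1868]
tcp_rot: [[-0.062, 0.998, 0.006], [0.998, 0.062, -0.004], [-0.005, 0.005, -1.0]]
force: [1.0, -0.1, -0.2]
opening: 0.991
grasp_force: 0.0
```

Request:
jog_arm:
  delta_pos:
    - [0.2, 5, 0]
    - [0.4, 10, 0]
    - [0.6, 15, 0]
    - [0.9, 20, 0]
    - [1.2, 25, 0]
    - [1.4, 30, 0]
    - [1.6, 35, 0]
    - [1.8, 40, 0]
    - [2.1, 45, 0]
    - [2.4, 50, 0]
    - [2.6, 55, 0]
    - [2.7, 58.7, 0]
  turn: [0, 0, 0, 0, 0, 0, 0, 0, 0, 0, 0, 0]
  grip: [0, 0, 0, 0, 0, 0, 0, 0, 0, 0, 0, 0]

```text
time_s: 51.52
position: [0.4984, 0.3694, 0.1848]
tcp_rot: [[-0.066, 0.998, 0.001], [0.998, 0.066, 0.001], [0.001, 0.001, -1.0]]
force: [-0.4, -0.5, 0.2]
opening: 0.998
grasp_force: 0.0
```

Request:
jog_arm:
  delta_pos:
    - [0, 0, 0]
    - [0, 0, -4]
    - [0, 0, -8]
    - [0, 0, -11.5]
    - [0, 0, -13.4]
    - [0, 0, -13.4]
    - [0, 0, -13.4]
    - [0, 0, -13.4]
    - [0, 0, -13.4]
    - [0, 0, -13.4]
    - [0, 0, -13.4]
    - [0, 0, -13.4]
  turn: [0, 0, 0, 0, 0, 0, 0, 0, 0, 0, 0, 0]
  grip: [0, 0, 0, 0, 0, 0, 0.7, 0.7, 0.7, 0.7, 0.7, 0.7]

```text
time_s: 53.02
position: [0.499, 0.3673, 0.0503]
tcp_rot: [[-0.065, 0.998, 0.001], [0.998, 0.065, 0.0], [0.0, 0.001, -1.0]]
force: [1.1, -0.6, 1.3]
opening: 0.537
grasp_force: 30.0
```

Request:
jog_arm:
  delta_pos:
    - [0, 0, 1]
    - [0, 0, 3]
    - [0, 0, 6]
    - [0, -2, 9]
    - [-0.3, -6, 11]
    - [-0.6, -11, 11]
    - [-0.9, -16, 11]
    - [-1.2, -21, 11]
    - [-1.5, -26, 11]
    - [-1.8, -31, 11]
    - [-2.1, -36, 11]
    - [-2.4, -40, 11]
  turn: [0, 0, 0, 0, 0, 0, 0, 0, 0, 0, 0, 0]
  grip: [0.7, 0.7, 0.7, 0.7, 0.7, 0.7, 0.7, 0.7, 0.7, 0.7, 0.7, 0.7]

```text
time_s: 54.52
position: [0.4741, -0.0346, 0.1603]
tcp_rot: [[-0.064, 0.998, -0.0], [0.998, 0.064, -0.0], [-0.0, -0.0, -1.0]]
force: [0.8, -0.1, -2.4]
opening: 0.537
grasp_force: 30.0
```

Request:
jog_arm:
  delta_pos:
    - [-0.2, -5, 0]
    - [-0.5, -10, 0]
    - [-0.8, -15, 0]
    - [-1, -19, 0]
    - [-1, -20.5, -1]
    - [-1, -20.5, -4]
    - [-1, -20.5, -8]
    - [-1, -20.5, -10]
    - [-1, -20.5, -10.6]
    - [-1, -20.5, -10.8]
    - [-1, -20.5, -10.8]
  turn: [0, 0, 0, 0, 0, 0, 0, 0, 0, 0, 0]
  grip: [0.7, 0.7, 0.7, 0.7, 0.7, 0.7, 0.7, 0.7, 0.7, 0.7, 0.7]

```text
time_s: 55.9
position: [0.4651, -0.2379, 0.0527]
tcp_rot: [[-0.065, 0.998, 0.001], [0.998, 0.065, -0.001], [-0.001, 0.001, -1.0]]
force: [-0.5, -0.0, -2.2]
opening: 0.535
grasp_force: 30.0
```

Request:
jog_arm:
  delta_pos:
    - [0, 0, -0.1]
    - [0, 0, -0.1]
    - [0, 0, -0.1]
    - [0, 0, -0.1]
    - [0, 0, -0.1]
    - [0, 0, 1]
    - [0, 0, 4]
    - [0, 0, 8]
    - [0, 0, 12]
    - [0, 4, 15]
    - [0, 9, 15]
    - [0, 14, 15]
  turn: [0, 0, 0, 0, 0, 0, 0, 0, 0, 0, 0, 0]
  grip: [0.7, 0.5, 0.2, 0, 0, 0, 0, 0, 0, 0, 0, 0]

```text
time_s: 57.4
position: [0.4648, -0.0968, 0.2034]
tcp_rot: [[-0.063, 0.998, 0.002], [0.998, 0.063, -0.001], [-0.001, 0.002, -1.0]]
force: [1.0, -0.1, -0.5]
opening: 1.0
grasp_force: 0.0
```

Request:
jog_arm:
  delta_pos:
    - [-1, 5, 1]
    - [-2, 10, 1]
    - [-2, 15, 1]
    - [-2, 20, 1]
    - [-2, 25, 1]
    - [-2, 27, 1]
    - [-2, 27, 1]
  turn: [0, 0, 0, 0, 0, 0, 0]
  grip: [0, 0, 0, 0, 0, 0, 0]

```text
time_s: 58.28
position: [0.4443, 0.1734, 0.2125]
tcp_rot: [[-0.068, 0.998, 0.001], [0.998, 0.068, 0.0], [-0.0, 0.001, -1.0]]
force: [-0.1, -0.1, -0.1]
opening: 1.002
grasp_force: 0.0
```

Run:
```python
from h import *
import pickle
s=read_state();print(s['time_s'],s['position'],s['opening'],s['force'])
c0=pickle.load(open('top0.pkl','rb'));c=snap('top')
# shift of each container's top between the start and now (template matching)
for n,(u,v),z in(('can',(382,261),.1),('bottle',(411.5,257.5),.11),('jar',(437,256),.09)):
    u,v=int(u),int(v);t=c0['color'][v-12:v+13,u-12:u+13];r=c['color'][v-22:v+23,u-22:u+23]
    m=cv2.matchTemplate(r,t,cv2.TM_CCOEFF_NORMED);_,q,_,l=cv2.minMaxLoc(m)
    d=(l[0]-10,l[1]-10);print(n,q,d,(ray(c,u+d[0],v+d[1],z)-ray(c0,u,v,z))[:2])
s=snap('scene')['color']
cv2.imwrite('pics/x8.png',np.hstack([cv2.resize(c0['color'][195:300,340:460],(380,332)),cv2.resize(c['color'][180:300,230:460],(420,332))*1]))
```

```text
58.275 [0.44428328 0.17335387 0.21254981] 1.0024720496960307 [-0.10904472 -0.05791962 -0.13646571]
can 0.9889910221099854 (0, 0) [0. 0.]
bottle 0.9130113124847412 (0, 0) [0. 0.]
jar 0.9509838819503784 (0, 0) [0. 0.]
```

View pics/x8.png

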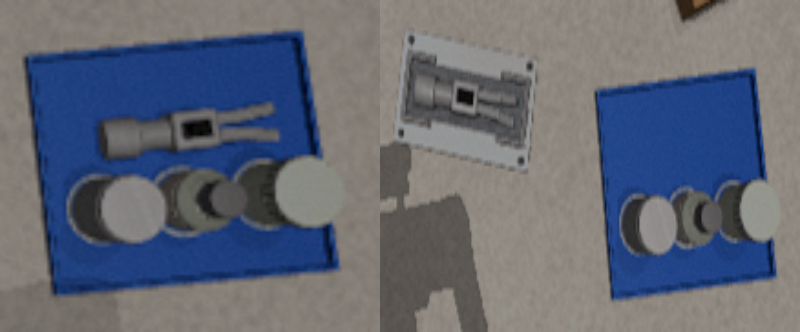

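The picture shows the head flat in the pocket, with its eye at about (463, 97). All three containers are upright in their rings, with no measurable shift from the start. I'm handing the job in.

```bash
python3 -c "
from rig import *
print(hand_in())"
```

```text
the job is handed in; nothing more can be done
None
```

I handed the job in at about 58 s: the hammer head lies flat in the nest pocket and the can, jar and bottle stand back on their starting spots, with no shift visible in the last top camera picture; my first grasp on the bottle slipped and left it leaning about 0.13 rad before it settled upright, and the hand-in call returned no verdict.

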